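# Fit a keyed setting die into the bench's quick-release coupling

### The job

Fit the setting die with the block-shaped head into the quick-release coupling on the leather bench: push the coupling's sprung sleeve down and turn it so that its ear stays parked under the hook, then feel the die's key into the keyway and press the die fully home without forcing it (well under 60 N), and last turn the sleeve back out of the hook and let it spring fully up so that the die is locked in. Leave the other die, the jar, the loose ring and the mallet where they are, and let go of everything at the end.

Things in the scene. Friction and masses are not known exactly. Their poses are not given: they have to be found in the camera images.
- coupler: Quick-release coupling bolted to the bench (fixed): grey base plate 120 x 100 x 10 mm carrying an upright brass socket core, 36 mm across, inside an aluminium sleeve. Origin: underside of the plate, on the socket's axis, at bench height; z up; x points to the side where the sleeve's ear is when turned to 0. The base and core do not move in use.
- mouth (a point): Centre of the socket mouth, level with the core's top rim, 64 mm above the bench. Axes as the coupler's. Round bore 17.6 mm across, 36 mm deep, with a keyway 6.5 mm wide out to 13.5 mm from the axis, full depth, open at the top. The core is set at an unmeasured angle: the keyway points anywhere within 0.75 rad (43 deg) either side of the coupler's x; find it by feel.
- hook (a point): Middle of the underside of the lip of the dark steel hook beside the sleeve: 32 mm from the socket's axis, 26 mm above the bench, 0.62 rad counter-clockwise of the coupler's x. Fixed to the base; the lip is 22 mm wide, the hook's top is 36 mm above the bench and its back 43 mm from the axis.
- sleeve_top (a point): On the axis, level with the sleeve's top rim; moves and turns with the sleeve: eight-sided, 30 mm tall, four main flats 46 mm apart and 24 mm wide facing this point's x and y, narrower ribbed corner flats 49 mm apart. At rest (up) its top is 2 mm below the mouth. At its foot an ear 9 mm wide, 6 mm tall sticks out to 33 mm from the axis along this point's +x.
- sleeve (a joint): How far down the sleeve is (m): 0 fully up, 0.015 lower stop; a spring lifts it with 5 N at the top, 12 N near the bottom. The ear clears the hook's lip at 0.0125; parked it stays at about 0.012. Up, two hidden dogs 5 to 9 mm below the mouth shut the bore; from 0.0115 they are clear of it. Let up, they lock in the neck of a die that is home; one not home keeps the sleeve from rising.
- sleeve_turn (a joint): How far the sleeve is turned, counter-clockwise seen from above (rad): 0 is the stop where the ear clears the hook and the sleeve can rise, 0.65 the far stop. With the sleeve up the hook blocks it at about 0.08. From about 0.3 the ear is well under the hook and stays parked when let go. To free it, turn back below 0.05.
- die: The die to fit: steel, shank down in the rack. Origin: shank tip, z up. Heights above the tip: shank 16 mm across 0 to 30 (lowest 3 tapered to 12 mm across; 8 mm neck 19.5 to 26.5); key along +x, 5 mm wide, out to 12.5 mm from the axis, 8 to 16; collar 32 mm across 30 to 36; head 36 to 52, flat ends 34 mm apart facing +x and -x, 24 mm along y; dome to 54. 0.14 to 0.28 kg.
- die_seat (a point): Centre of the underside of the die's collar, 30 mm above the tip; it lies on the socket mouth when the die is home.
- rack: Wooden block (fixed) 60 x 160 x 40 mm high with a row of three holes 27 mm across along its y, 50 mm apart. The dies hang in its two outer holes by their collars, the tips 10 mm above the bench; either die may be in either hole. Origin: centre of the underside.
- round_die: The other die, with a round mushroom head 30 mm across and 60 mm tall in all: leave it in the rack. Origin: tip of its shank.
- jar: Small jar 56 mm across, 70 mm tall, on the bench: leave alone. Origin: underside.
- big_ring: Loose steel ring 60 mm across, 8 mm high, lying on the bench: leave alone. Origin: underside.
- mallet: Wooden mallet 260 mm long lying on the bench: leave alone. Origin: its underside, handle to its -x.
Not all that is in view belongs to the job. What is shaped like the die but turquoise is not meant. Several things have the shape of the coupler; the one meant has the colours described above.

How it is judged:
On the way, in this order (a step that is already met when the one before it is completed fails the run):
1. the sleeve is parked down under the hook (at least 10.5 mm down, turned at least 0.2 rad) and let go (value of joint sleeve above 0.0105 m and value of joint sleeve_turn above 0.2 rad and contact force between the fingers and coupler below 0.5 N), for 0.2 s.
2. the die is home in the socket (collar within 2 mm of the mouth) while the sleeve is still down (horizontal distance between die_seat and mouth below 0.003 m and z of die_seat in the frame of mouth below 0.002 m and value of joint sleeve above 0.01 m), for 0.2 s.
At the end, for the whole second after the job is handed in: the sleeve has sprung up to within 2 mm of its top stop, the die stands upright (within 0.08 rad) and still in the socket with its collar within 2.5 mm of the mouth and within 3 mm of the axis, and the fingers touch neither (value of joint sleeve below 0.002 m and horizontal distance between die_seat and mouth below 0.003 m and z of die_seat in the frame of mouth below 0.0025 m and angle between die's own z axis and vertical below 0.08 rad and linear speed of die below 0.02 m/s and contact force between the fingers and die below 0.3 N and contact force between the fingers and coupler below 0.3 N).
It fails at once if the die is forced: more than 60 N between the die and the coupling (contact force between die and coupler above 60 N).
It fails at once if the other die is moved by more than 15 mm (distance of round_die from where it was at the start of the episode above 0.015 m).
It fails at once if the jar is moved by more than 20 mm (distance of jar from where it was at the start of the episode above 0.02 m).
It fails at once if the loose ring is moved by more than 20 mm (distance of big_ring from where it was at the start of the episode above 0.02 m).
It fails at once if the mallet is moved by more than 20 mm (distance of mallet from where it was at the start of the episode above 0.02 m).
It also fails if it takes over 67 s, if anything falls off the work surface, if the arm or the gripper's body presses on something with over 40 N, if the wrist force passes 120 N, or if a joint passes its speed limit or range.

### The arm

A 6-joint arm with a two-finger parallel gripper is mounted at the origin on the work surface. World frame = base frame: x ahead of the robot, y to its left, z up, the work surface at z = 0. Lengths are in m, angles in rad, forces in N, time in s.
With the tool pointing down it reaches from about 0.3 to 0.875 m from the base axis. Payload 6.4 kg.
Tool frame: the origin (TCP) lies at the very end of the fingers, on their centre line; the grasp point (between the pads) lies 19 mm behind it; z points along the fingers, y is the line along which they close (so a half turn about z gives the same grasp; the last joint's range is limited). The gripper opens to 85 mm and grips with 20 to 120 N. Pads are 22 mm wide; open, the fingers measure 114 mm over their backs; the gripper's body (76 mm by 85 mm) begins 54 mm behind the grasp point. The pads swing forward as they close: fully open they stand 13 mm farther back than shut.
Start: joints at [1.127, 0.181, 1.607, -0, 1.354, -0.206], TCP at [0.135, 0.559, 0.231] pointing down, gripper open.
Joint ranges: [-2.99, 2.99], [-0.89, 2.07], [0.3, 2.58], [-1.14, 4.28], [0, 2.63], [-3.12, 3.12]. Speed limits (rad/s): [2.57, 2.57, 3.01, 3.14, 3.14, 3.14].

### API

Orientations are given as a 3x3 rotation matrix whose columns are the frame's x, y, z axes.
In Python, from cell import telemetry, get_image, arm, spotter gives the robot as it stands.
- The arm moves only by the shell command python3 -m creep 'ROWS'. ROWS is a JSON object of lists of equal length, an entry for each row: "jaw": the opening in per cent of the stroke, from 0 (shut) to 100 (fully open); "travel": the shift along the world's x, y, z in cm, a list of three; "turn": the turn, a rotation vector about the world's x, y, z in degrees, a list of three. A call has 1 to 20 rows; each row shifts and turns the commanded pose from where the row before left it; what a row does not reach is not made up. A row lasts 1/8 s, in which the tool goes at most 62.5 mm and 10.7 degrees, less where a joint would pass 70% of its speed; a pose out of reach is approached as far as the arm can. A call is refused whole if a number of a shift passes 6.25 or a number of a turn 10.7, either way. A call with a gripper value outside its range is refused whole. The fingers move at their own pace and stop on an object; the grip force is fixed at half the most. Time passes only in rows, so rows that do not move let the fingers close. It gives the time, the measured TCP pose, the force, the opening and the grip force at its end, in the units of the state.
- telemetry.observe(): the state, without advancing time (a new reading comes with each control period).
- get_image(name): name is "scene" or "top" or "wrist"; returns a dict with "frame" (384x512x3 uint8, blue, green, red), "depth" (384x512 float32, m along the optical axis (not along the pixel's ray), 0 where there is no reading), "fx", "fy", "cx", "cy" (pixels), "R" (3x3) and "t" (3): a world point X has camera coordinates R X + t. Camera axes: x right, y down, z forward; pixel columns grow to the right and rows downward; lengths in m; the calibration is good to about 2 mm. A picture is of the moment at which its call begins.
- arm.job_done(): hands the job in; it is judged then, once.
Trained networks look in the newest picture that a camera, given by its name, has taken for a name from the list of things; names that differ only in an ending like _2 or _b are one class to them, and where a whole thing is asked for, a point or a joint stands for the part that bears it (a point fixed in the world has none). Each returns a list of dicts, best first, with "conf" (0 to 1); they miss things now and then, are a little off and sometimes report something else, mostly with a low value. They report only what shows in the picture. A call takes as long as a camera call. They do not tell look-alikes from the thing itself.
- spotter.search_frame(query, camera): "at" ([x, y, z] in m, in world coordinates, good to about 4 mm: the middle of the surface that is visible of it).
The state is a dict: "clock": time; "joint_positions": joint angles; "joint_velocities": joint speeds; "joint_torque": joint torques, N m; "eef_pos": TCP position; "eef_rot": TCP orientation; "ft_force": force on the tool from outside, world axes, zero at the start; "torque": the same for the moment, N m; "finger_gap": finger opening in m; "gripper_force": force on a finger pad.
Only numpy, scipy, OpenCV 4.12 (cv2) and the standard library are available. Lean on these libraries where they do the work, as an engineer would, in place of code of your own. Each camera call takes 0.05 s, during which the arm holds its last target. There are 200 camera calls.

## Working session

There is one attempt and no reset: what is moved stays moved. The work goes in short steps, Python scripts to look and compute and a shell command to move; the robot and the scene stay as the last step left them, time stands still between calls to the robot, and variables do not carry over. Pictures are saved under pics/ and viewed, at most 10 in all, crops included, and the job is handed in when it is done.

```bash
mkdir -p pics; cat > h.py <<'E'
import numpy as np,cv2
from cell import telemetry,get_image,arm,spotter
def world(im,u,v,d=None):
    d=im["depth"][int(v),int(u)] if d is None else d
    c=np.array([(u-im["cx"])*d/im["fx"],(v-im["cy"])*d/im["fy"],d])
    return np.array(im["R"]).T@(c-np.array(im["t"]))
def pix(im,X):
    c=np.array(im["R"])@np.array(X)+np.array(im["t"]); return (im["fx"]*c[0]/c[2]+im["cx"],im["fy"]*c[1]/c[2]+im["cy"])
def cloud(im):
    d=im["depth"]; v,u=np.mgrid[:d.shape[0],:d.shape[1]]
    c=np.stack([(u-im["cx"])*d/im["fx"],(v-im["cy"])*d/im["fy"],d],-1)
    return (c-np.array(im["t"]))@np.array(im["R"])
E
python3 - <<'E'
from h import *
ims={}
for n in("top","scene"):
    im=get_image(n); ims[n]=im; cv2.imwrite(f"pics/{n}0.png",cv2.resize(im["frame"],(800,600)))
    for q in("coupler","die","round_die","rack","jar","big_ring","mallet","hook","sleeve_top"):
        for r in spotter.search_frame(q,n)[:4]: print(n,q,round(r["conf"],2),np.round(r["at"],3),np.round(pix(im,r["at"])))
E
```

```text
top coupler 0.97 [ 0.744 -0.193  0.01 ] [288. 147.]
top coupler 0.76 [ 0.554 -0.19   0.009] [286. 207.]
top die 0.54 [0.394 0.137 0.055] [172. 258.]
top die 0.19 [ 0.541 -0.448  0.021] [372. 213.]
top round_die 0.58 [0.738 0.039 0.071] [211. 140.]
top round_die 0.45 [0.488 0.249 0.067] [134. 224.]
top rack 0.67 [0.494 0.201 0.041] [153. 223.]
top jar 0.53 [0.739 0.036 0.072] [212. 140.]
top jar 0.5 [ 0.55  -0.191  0.007] [287. 208.]
top mallet 0.58 [ 0.541 -0.448  0.02 ] [372. 214.]
top hook 0.63 [ 0.744 -0.193  0.014] [288. 146.]
top sleeve_top 0.58 [ 0.55  -0.192  0.061] [288. 207.]
top sleeve_top 0.44 [ 0.743 -0.192  0.062] [289. 142.]
scene coupler 0.89 [ 0.574 -0.18   0.012] [231. 193.]
scene coupler 0.69 [ 0.771 -0.181  0.012] [175. 245.]
scene coupler 0.4 [0.443 0.024 0.008] [332. 196.]
scene die 0.83 [0.405 0.138 0.047] [386. 194.]
scene die 0.68 [0.512 0.154 0.063] [376. 220.]
scene die 0.22 [0.441 0.024 0.009] [332. 195.]
scene round_die 0.7 [0.497 0.249 0.06 ] [424. 236.]
scene rack 0.96 [0.514 0.207 0.042] [398. 238.]
scene jar 0.72 [0.758 0.048 0.057] [268. 279.]
scene big_ring 0.56 [0.441 0.023 0.009] [332. 195.]
scene mallet 0.61 [ 0.59  -0.438  0.027] [151. 155.]
scene hook 0.93 [ 0.577 -0.186  0.007] [229. 194.]
scene hook 0.49 [0.759 0.048 0.058] [268. 279.]
scene sleeve_top 0.8 [ 0.768 -0.182  0.053] [173. 231.]
scene sleeve_top 0.71 [ 0.575 -0.18   0.054] [230. 181.]
```

View pics/top0.png

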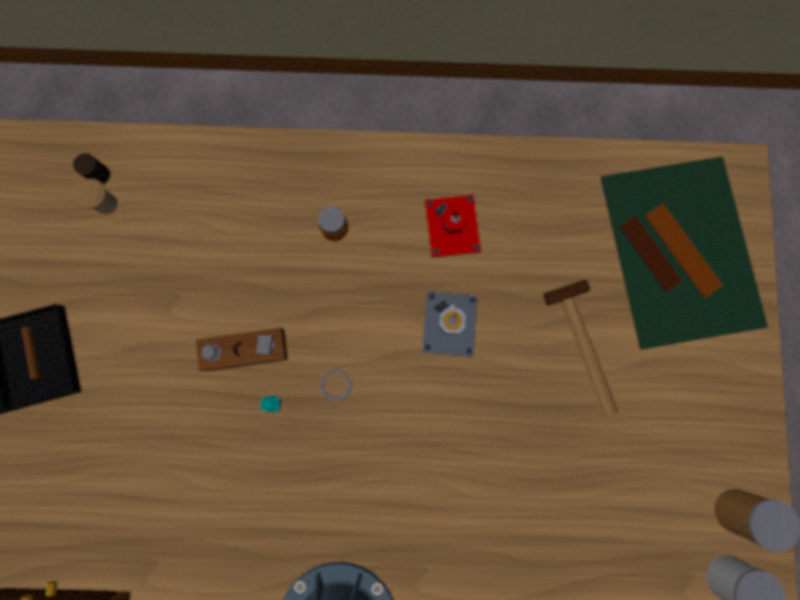

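View pics/scene0.png

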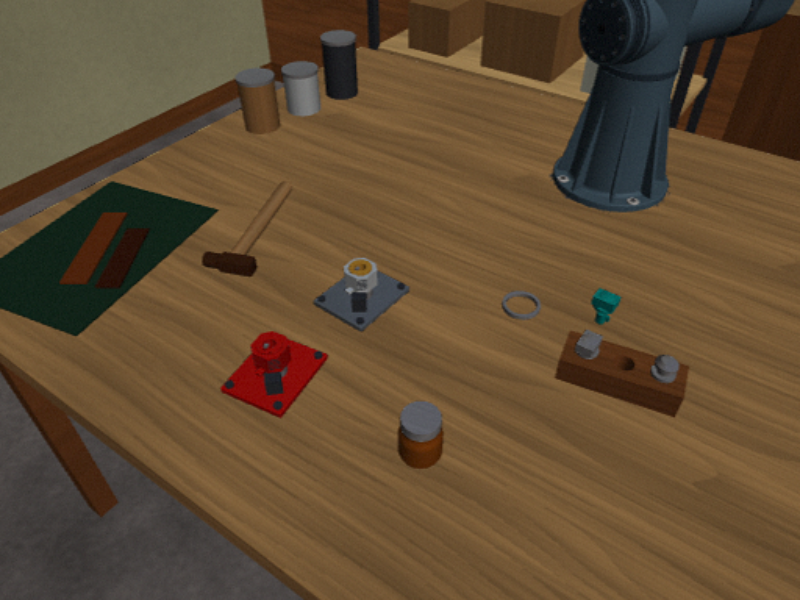

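The candidates in the top view (800x600): a grey plate with brass core at (452,322), a red look-alike at (452,222), the block-head steel die in the rack at (265,345), the round die at (210,352), and a turquoise look-alike at (270,404). The grey/brass coupling and the steel block-head die fit the description. I'll go near the rack first and confirm from there.

```bash
python3 -m creep '{"jaw":[100,100,100,100,100,100,100,100,100],"travel":[[3.5,-4.5,0.8],[3.5,-4.5,0.8],[3.5,-4.5,0.8],[3.5,-4.5,0.8],[3.5,-4.5,0.8],[3.5,-4.5,0.8],[3.5,-4.5,0.8],[3.5,-4.5,0.8],[0,0,0]],"turn":[[0,0,0],[0,0,0],[0,0,0],[0,0,0],[0,0,0],[0,0,0],[0,0,0],[0,0,0],[0,0,0]]}'
python3 - <<'E'
from h import *
s=telemetry.observe(); print(np.round(s["eef_rot"],3),np.round(s["joint_positions"],2))
im=get_image("wrist"); cv2.imwrite("pics/w1.png",cv2.resize(im["frame"],(800,600)))
print(np.round(-np.array(im["R"]).T@im["t"],3),np.round(im["R"],2))
for q in("die","round_die","rack"):
    for r in spotter.search_frame(q,"wrist")[:3]: print(q,round(r["conf"],2),np.round(r["at"],3),np.round(pix(im,r["at"])))
np.savez("w1.npz",P=cloud(im),f=im["frame"])
E
```

```text
clock: 2.12
eef_pos: [0.4178, 0.1959, 0.296]
eef_rot: [[-0.97, 0.241, 0.002], [0.241, 0.97, -0.0], [-0.002, 0.0, -1.0]]
ft_force: [-0.2, 0.1, 0.5]
finger_gap: 0.0853
gripper_force: 0.0
[[-0.97   0.241  0.002]
 [ 0.241  0.97  -0.   ]
 [-0.002  0.    -1.   ]] [ 0.18 -0.13  1.8  -0.    1.48 -1.15]
[0.336 0.216 0.438] [[ 0.24  0.97 -0.  ]
 [ 0.92 -0.23  0.33]
 [ 0.32 -0.08 -0.95]]
die 0.96 [0.392 0.137 0.054] [193. 142.]
die 0.58 [0.493 0.155 0.064] [230. 220.]
round_die 0.92 [0.479 0.251 0.067] [307. 192.]
rack 0.84 [0.484 0.201 0.038] [265. 198.]
```

View pics/w1.png

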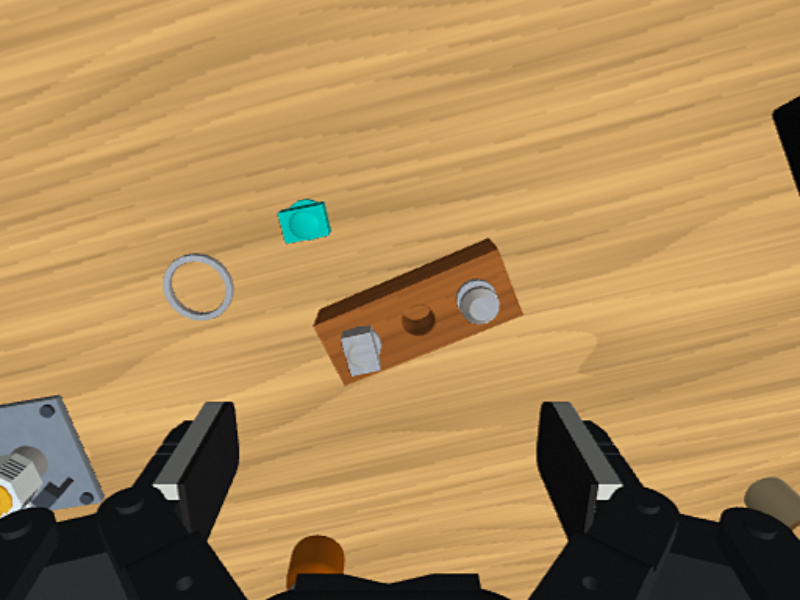

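The picture shows the steel block-head die in the rack at (361,350), the round die at (480,300), the turquoise look-alike at (303,222), and the grey coupling with brass core at bottom left (20,490). Next is the coupling.

```bash
python3 -m creep '{"jaw":[100,100,100,100,100,100,100,100],"travel":[[1.1,-5.5,0],[1.1,-5.5,0],[1.1,-5.5,0],[1.1,-5.5,0],[1.1,-5.5,0],[1.1,-5.5,0],[1.1,-5.5,-2],[0,0,0]],"turn":[[0,0,0],[0,0,0],[0,0,0],[0,0,0],[0,0,0],[0,0,0],[0,0,0],[0,0,0]]}'
python3 - <<'E'
from h import *
def rect(P,m):
    Q=P[m]; (c,wh,a)=cv2.minAreaRect((Q[:,:2]*1000).astype(np.float32)); return np.round(c,1),np.round(wh,1),round(a,1),len(Q)
P=np.load("w1.npz")["P"]
d=np.hypot(P[...,0]-.493,P[...,1]-.155)
for lo,hi in((.058,.068),(.0605,.0635)): print("die",rect(P,(d<.03)&(P[...,2]>lo)&(P[...,2]<hi)))
m=(np.hypot(P[...,0]-.48,P[...,1]-.2)<.12)&(abs(P[...,2]-.04)<.003); print("rack",rect(P,m))
im=get_image("wrist"); P=cloud(im); np.savez("w2.npz",P=P,f=im["frame"])
cv2.imwrite("pics/w2.png",cv2.resize(im["frame"],(800,600)))
for q in("coupler","sleeve_top","hook"):
    for r in spotter.search_frame(q,"wrist")[:3]: print(q,round(r["conf"],2),np.round(r["at"],3),np.round(pix(im,r["at"])))
d=np.hypot(P[...,0]-.55,P[...,1]+.19)
z=P[...,2]
for lo,hi in((.058,.068),(.004,.014),(.033,.038)): print(lo,rect(P,(d<(.09 if lo<.02 else .05))&(z>lo)&(z<hi)))
Q=P[(d<.05)&(z>.057)&(z<.068)]; c,r=cv2.minEnclosingCircle((Q[:,:2]*1000).astype(np.float32)); print(c,r,np.percentile(Q[:,2],[5,50,95]))
E
```

```text
clock: 3.32
eef_pos: [0.492, -0.1873, 0.2729]
eef_rot: [[-0.971, 0.237, -0.003], [0.237, 0.971, 0.002], [0.004, 0.001, -1.0]]
ft_force: [-0.4, 0.7, 0.9]
finger_gap: 0.0854
gripper_force: 0.0
die (array([502.3, 152.2]), array([24.2, 34.8]), 89.9, 517)
die (array([502.3, 152.2]), array([23.9, 34.6]), 89.3, 384)
rack (array([448. , 193.3]), array([154.7, 160.2]), 9.7, 4113)
coupler 0.94 [ 0.544 -0.196  0.008] [251. 189.]
coupler 0.59 [ 0.738 -0.193  0.01 ] [285. 313.]
coupler 0.52 [0.43  0.021 0.006] [415.  52.]
sleeve_top 0.82 [ 0.737 -0.199  0.063] [284. 339.]
sleeve_top 0.58 [ 0.546 -0.192  0.06 ] [255. 204.]
hook 0.93 [ 0.74  -0.194  0.007] [284. 312.]
hook 0.77 [ 0.546 -0.193  0.012] [254. 190.]
0.058 (array([ 557.1, -195.1]), array([45.9, 46.7]), 87.4, 1249)
0.004 (array([ 557. , -195.1]), array([100. , 120.1]), 86.5, 4940)
0.033 (array([ 561.8, -184.7]), array([68.8, 36.9]), 27.8, 197)
(557.2785034179688, -195.11782836914062) 25.953227996826172 [0.05906141 0.06252352 0.06481686]
```

View pics/w2.png

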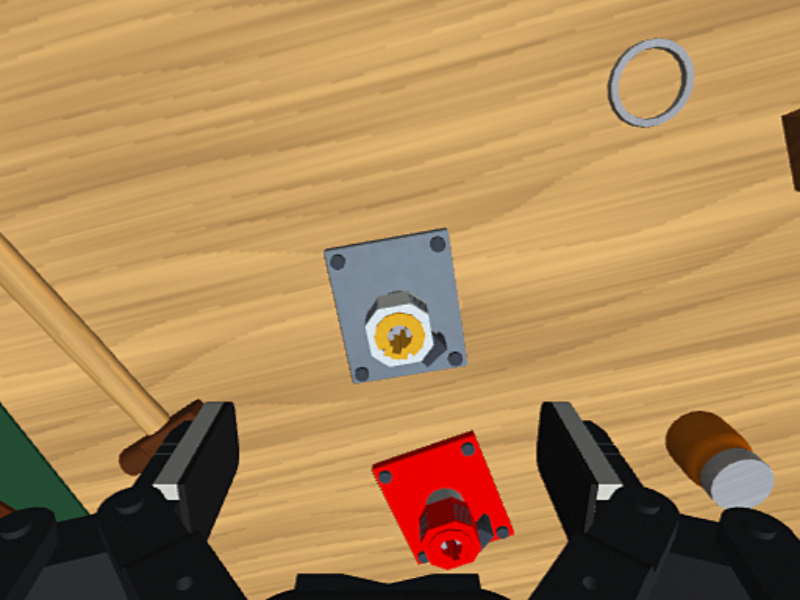

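```bash
python3 - <<'E'
from h import *
f=np.load("w2.npz")["f"]; a=f[185:245,220:300]; b=np.load("w1.npz")["f"][195:255,200:280]
cv2.imwrite("pics/crop.png",np.hstack([cv2.resize(x,(400,300),interpolation=cv2.INTER_CUBIC) for x in(a,b)]))
E
```

```text
(no output)
```

View pics/crop.png

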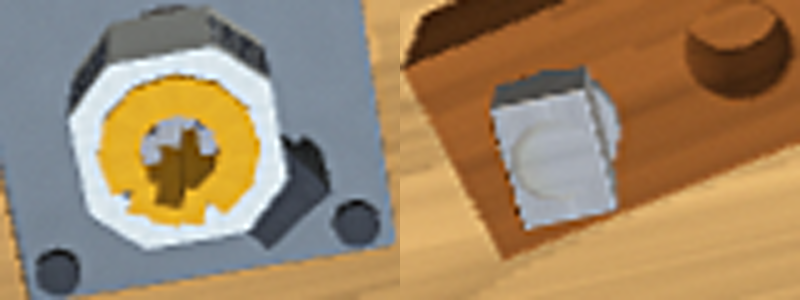

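The left crop is the grey/brass coupling, with its hook at the lower right and the keyway running roughly down (+x) and slightly left. The right crop is the steel block-head die. Both are the ones meant, so I'll approach the sleeve.

```bash
python3 -m creep '{"jaw":[100,100,100,100,100],"travel":[[1.6,-0.2,-3],[1.6,-0.2,-3],[1.6,-0.2,-3],[1.7,-0.2,-3],[0,0,0]],"turn":[[0,0,10.2],[0,0,0],[0,0,0],[0,0,0],[0,0,0]]}'
python3 - <<'E'
from h import *
im=get_image("wrist"); P=cloud(im); np.savez("w3.npz",P=P,f=im["frame"])
d=np.hypot(P[...,0]-.557,P[...,1]+.195); z=P[...,2]
def rect(m):
    Q=P[m]; (c,wh,a)=cv2.minAreaRect((Q[:,:2]*1000).astype(np.float32)); print(np.round(c,1),np.round(wh,1),round(a,1),len(Q))
rect((d<.09)&(z>.005)&(z<.014)); rect((d<.035)&(z>.059)&(z<.068))
b=im["frame"].astype(int); br=(d<.03)&(z>.06)&(b[...,2]-b[...,0]>60); Q=P[br]; print("brass",cv2.minEnclosingCircle((Q[:,:2]*1000).astype(np.float32)))
u,v=pix(im,[.557,-.195,.064]); print(u,v)
x0,y0=int(u)-50,int(v)-40; cv2.imwrite("pics/w3.png",cv2.resize(im["frame"][y0:y0+75,x0:x0+100],(800,600),interpolation=cv2.INTER_CUBIC))
E
```

```text
clock: 4.15
eef_pos: [0.5568, -0.1916, 0.1534]
eef_rot: [[-0.998, 0.057, -0.004], [0.057, 0.998, 0.002], [0.004, 0.002, -1.0]]
ft_force: [1.0, 0.3, 0.6]
finger_gap: 0.0854
gripper_force: 0.0
[ 557.4 -195.1] [100.3 120.3] 86.6 10466
[ 557.3 -195.1] [46.1 46.9] 85.8 2908
brass ((557.5570678710938, -195.1106719970703), 18.993499755859375)
243.50989609324094 197.29595912181856
```

View pics/w3.png

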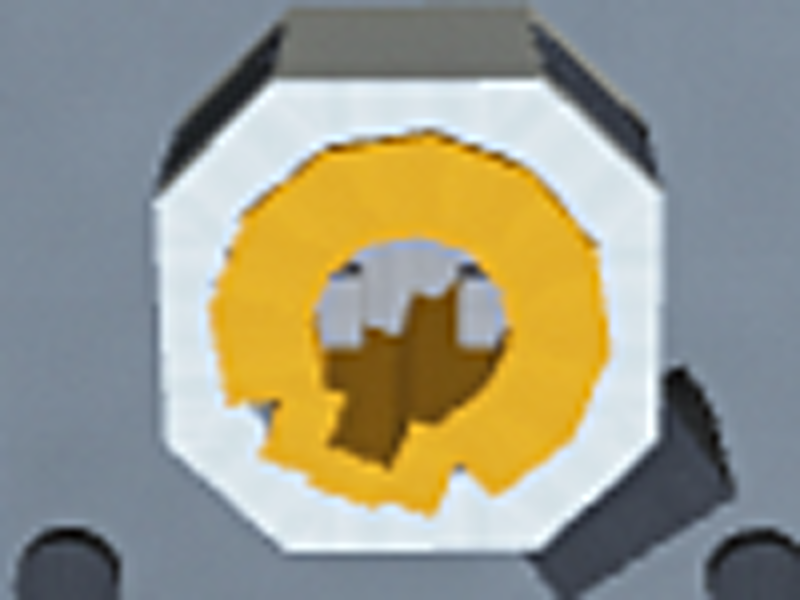

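```bash
python3 -m creep '{"jaw":[100,100,100,100],"travel":[[0.05,-0.35,-3],[0,0,-3],[0,0,-3],[0,0,0]],"turn":[[0,0,0],[0,0,0],[0,0,0],[0,0,0]]}'
python3 - <<'E'
from h import *
f=np.load("w3.npz")
P=f["P"]
# use local affine of rim points z~.064 for pixel->world
v,u=np.mgrid[:P.shape[0],:P.shape[1]]
m=(np.hypot(P[...,0]-.5573,P[...,1]+.195)<.019)&(abs(P[...,2]-.064)<.0025)
A=np.c_[u[m],v[m],np.ones(m.sum())]; M=np.linalg.lstsq(A,P[m][:,:2],rcond=None)[0]
e=np.array([193+361/8,157+455/8,1])@M; b=np.array([193+410/8,157+332/8,1])@M
print(e,b,np.degrees(np.arctan2(*(e-[.5574,-.1951])[::-1])),np.degrees(np.arctan2(*(e-b)[::-1])))
E
```

```text
clock: 4.7
eef_pos: [0.5568, -0.1965, 0.0651]
eef_rot: [[-0.998, 0.059, -0.002], [0.059, 0.998, 0.001], [0.002, 0.001, -1.0]]
ft_force: [-0.2, 0.3, 0.5]
finger_gap: 0.0855
gripper_force: 0.0
[ 0.56984483 -0.19971747] [ 0.55818405 -0.19452763] -20.35662372538319 -23.992322447030958
```

```bash
python3 -m creep '{"jaw":[100,100,0,0,0,0,0,0],"travel":[[0.05,0.14,-2],[0,0,0],[0,0,0],[0,0,0],[0,0,0],[0,0,0],[0,0,0],[0,0,0]],"turn":[[0,0,0],[0,0,0],[0,0,0],[0,0,0],[0,0,0],[0,0,0],[0,0,0],[0,0,0]]}'
```

```text
clock: 5.7
eef_pos: [0.559, -0.1954, 0.0462]
eef_rot: [[-0.998, 0.059, 0.001], [0.059, 0.998, 0.001], [-0.001, 0.001, -1.0]]
ft_force: [0.5, 5.0, 5.0]
finger_gap: 0.0444
gripper_force: 66.1
```

```bash
python3 -m creep '{"jaw":[0,0,0,0,0],"travel":[[0,0,-0.5],[0,0,-0.5],[0,0,-0.25],[0,0,-0.15],[0,0,0]],"turn":[[0,0,0],[0,0,0],[0,0,0],[0,0,0],[0,0,0]]}'
```

```text
clock: 6.32
eef_pos: [0.5592, -0.1954, 0.033]
eef_rot: [[-0.998, 0.059, 0.001], [0.059, 0.998, 0.001], [-0.001, 0.001, -1.0]]
ft_force: [-2.5, 7.2, 11.4]
finger_gap: 0.0446
gripper_force: 66.9
```

```bash
python3 -m creep '{"jaw":[0,0,0,0,0,0],"travel":[[0,0,-0.1],[0,0,0],[0,0,0],[0,0,0],[0,0,0],[0,0,0]],"turn":[[0,0,0],[0,0,6],[0,0,7],[0,0,7],[0,0,6],[0,0,0]]}'; python3 -c "
from h import *
s=telemetry.observe();print(np.round(s['torque'],2),np.round(s['joint_positions'],2))"
```

```text
clock: 7.08
eef_pos: [0.5593, -0.1949, 0.0322]
eef_rot: [[-0.923, -0.385, 0.001], [-0.385, 0.923, 0.002], [-0.002, 0.001, -1.0]]
ft_force: [-2.1, 8.4, 11.8]
finger_gap: 0.0445
gripper_force: 67.0
[1.22 0.31 0.04] [-0.54  0.47  1.69  0.    0.99 -2.5 ]
```

```bash
python3 -m creep '{"jaw":[100,100,100,100,100,100,100,100],"travel":[[0,0,0],[0,0,0],[0,0,0],[0,0,0],[0,0,3],[0,0,5],[-0.5,0,5],[0,0,0]],"turn":[[0,0,0],[0,0,0],[0,0,0],[0,0,0],[0,0,0],[0,0,0],[0,0,0],[0,0,0]]}'
python3 - <<'E'
from h import *
im=get_image("wrist"); P=cloud(im); d=np.hypot(P[...,0]-.5574,P[...,1]+.195); z=P[...,2]
f=im["frame"].astype(int)
m=(d>.0195)&(d<.0225)&(z>.03); print("sleeve top z",np.percentile(z[m],[10,50,90]))
m=(d<.028)&(z>.045)&(z<.056); Q=P[m]; print(cv2.minAreaRect((Q[:,:2]*1000).astype(np.float32)))
u,v=pix(im,[.557,-.195,.064]); x0,y0=int(u)-50,int(v)-40; cv2.imwrite("pics/w4.png",cv2.resize(im["frame"][y0:y0+75,x0:x0+100],(800,600),interpolation=cv2.INTER_CUBIC))
E
```

```text
clock: 8.07
eef_pos: [0.5561, -0.198, 0.1654]
eef_rot: [[-0.923, -0.384, 0.008], [-0.384, 0.923, -0.005], [-0.005, -0.008, -1.0]]
ft_force: [0.2, -0.1, -0.4]
finger_gap: 0.0853
gripper_force: 0.0
sleeve top z [0.04973449 0.05105825 0.24298423]
((557.3630981445312, -195.06614685058594), (46.58845901489258, 45.73069763183594), 23.344284057617188)
```

View pics/w4.png

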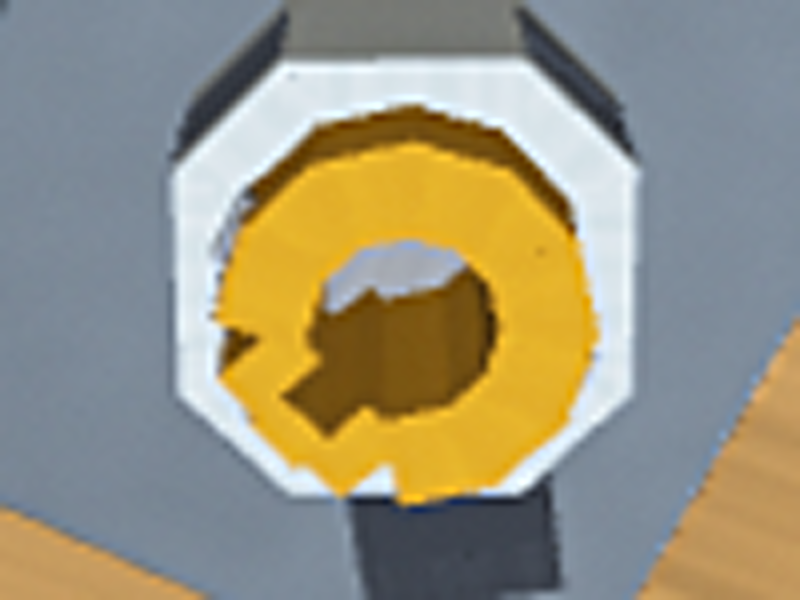

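The sleeve is parked 12 mm down, the dogs have cleared the bore, and the keyway points to about -24° in the world. Now the die.

```bash
python3 -m creep '{"jaw":[100,100,100,100,100,100,100,100,100,100,100,100],"travel":[[-0.5,3.2,1],[-0.5,3.2,1],[-0.5,3.2,1],[-0.5,3.2,0],[-0.5,3.2,0],[-0.5,3.2,0],[-0.5,3.2,0],[-0.5,3.2,0],[-0.5,3.2,0],[-0.5,3.2,0],[-0.5,3.2,0],[0,0,0]],"turn":[[0,0,-10.3],[0,0,-10.3],[0,0,-10.3],[0,0,-10.3],[0,0,-10.3],[0,0,-10.3],[0,0,-10.3],[0,0,-10.3],[0,0,-10.3],[0,0,-10.3],[0,0,-10.3],[0,0,0]]}'
cat > die.py <<'E'
from h import *
im=get_image("wrist"); P=cloud(im); z=P[...,2]; d=np.hypot(P[...,0]-.502,P[...,1]-.152)
for lo,hi in((.058,.068),(.06,.0635)):
    Q=P[(d<.03)&(z>lo)&(z<hi)]; print(cv2.minAreaRect((Q[:,:2]*1000).astype(np.float32)),len(Q))
s=telemetry.observe(); R=np.array(s["eef_rot"]); print("yaw",np.degrees(np.arctan2(R[1,1],R[0,1])),s["eef_pos"],np.round(s["joint_positions"],2))
E
python3 die.py
```

```text
clock: 9.62
eef_pos: [0.497, 0.1573, 0.1885]
eef_rot: [[0.01, 1.0, -0.003], [1.0, -0.01, 0.0], [-0.0, -0.003, -1.0]]
ft_force: [-0.3, -0.9, -0.6]
finger_gap: 0.0852
gripper_force: 0.0
((502.75299072265625, 152.55511474609375), (24.037935256958008, 33.349609375), 89.05158996582031) 1114
((502.75299072265625, 152.55511474609375), (24.037935256958008, 33.349609375), 89.05158996582031) 799
yaw -0.48673302264145113 [0.4973671  0.15620822 0.1886936 ] [ 0.08  0.11  1.78 -0.    1.26  0.09]
```

```bash
python3 -m creep '{"jaw":[100,100,100,100,100],"travel":[[0.5,-0.4,-4],[0,0,-4],[0,0,-4],[0,0,-1],[0,0,0]],"turn":[[0,0,-0.4],[0,0,0],[0,0,0],[0,0,0],[0,0,0]]}'; python3 die.py
```

```text
clock: 10.3
eef_pos: [0.5033, 0.1511, 0.06]
eef_rot: [[0.019, 1.0, -0.001], [1.0, -0.019, -0.0], [-0.0, -0.001, -1.0]]
ft_force: [0.0, 1.0, 0.2]
finger_gap: 0.0851
gripper_force: 0.0
((502.6444091796875, 152.73712158203125), (24.606876373291016, 34.143211364746094), 88.96796417236328) 3361
((502.64178466796875, 152.7989959716797), (24.45726203918457, 34.173439025878906), 89.55781555175781) 2439
yaw -1.1106808688944634 [0.50423644 0.15130262 0.06109067] [ 0.07  0.3   1.85 -0.    0.99  0.09]
```

```bash
python3 -m creep '{"jaw":[100,100,0,0,0,0,0,0,0],"travel":[[-0.1,0.15,-1.8],[0,0,0],[0,0,0],[0,0,0],[0,0,0],[0,0,0],[0,0,0],[0,0,0],[0,0,0]],"turn":[[0,0,0],[0,0,0],[0,0,0],[0,0,0],[0,0,0],[0,0,0],[0,0,0],[0,0,0],[0,0,0]]}'
```

```text
clock: 11.48
eef_pos: [0.503, 0.1533, 0.0429]
eef_rot: [[0.02, 1.0, 0.001], [1.0, -0.02, 0.0], [0.0, 0.001, -1.0]]
ft_force: [-0.3, -0.5, 5.4]
finger_gap: 0.0324
gripper_force: 60.3
```

```bash
python3 -m creep '{"jaw":[0,0,0,0,0,0],"travel":[[0,0,1],[0,0,3],[0,0,5],[0,0,5],[0,0,3],[0,0,0]],"turn":[[0,0,0],[0,0,0],[0,0,0],[0,0,0],[0,0,0],[0,0,0]]}'
python3 - <<'E'
from h import *
im=get_image("scene"); s=telemetry.observe(); p=np.array(s["eef_pos"]); print(p,s["finger_gap"],np.round(-np.array(im["R"]).T@im["t"],2),im["fx"])
u,v=pix(im,p-[0,0,.02]); print(u,v); x0,y0=int(u)-32,int(v)-24
cv2.imwrite("pics/s5.png",cv2.resize(im["frame"][y0:y0+48,x0:x0+64],(800,600),interpolation=cv2.INTER_CUBIC))
for r in spotter.search_frame("die","scene"): print(r)
E
```

```text
clock: 12.22
eef_pos: [0.5039, 0.1534, 0.215]
eef_rot: [[0.02, 1.0, 0.005], [1.0, -0.02, 0.0], [0.0, 0.005, -1.0]]
ft_force: [1.0, -0.7, -3.1]
finger_gap: 0.0325
gripper_force: 60.2
[0.50255755 0.15325238 0.21266773] 0.032242984659344935 [1.13 0.28 0.67] 400.7242463914126
390.9531078679207 169.32384743331124
{'at': [0.5095, 0.158, 0.2118], 'conf': 0.72}
{'at': [0.4028, 0.1438, 0.0443], 'conf': 0.59}
```

View pics/s5.png

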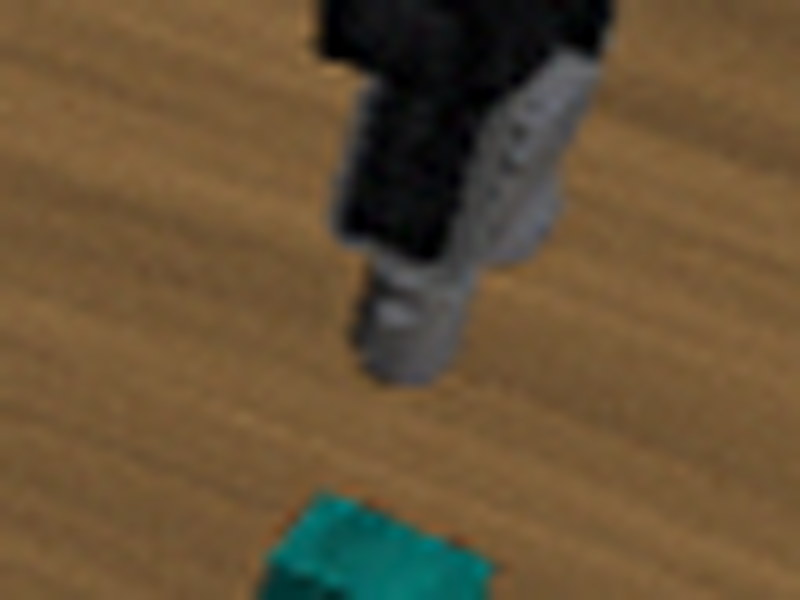

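The grasp is good. The die's key shows as a bright spot at (400,305), facing the camera, so it points to world +x. I'll carry the die over the socket, turned to about -24°, and check the key's side there.

```bash
python3 -m creep '{"jaw":[0,0,0,0,0,0,0,0,0,0],"travel":[[0.6,-4,0],[0.7,-4.5,0],[0.8,-5,0],[0.8,-5,0],[0.8,-5,0],[0.7,-5,0],[0.6,-4,-1],[0.4,-2.3,-3],[0,0,-3],[0,0,0]],"turn":[[0,0,-3],[0,0,-3],[0,0,-3],[0,0,-3],[0,0,-3],[0,0,-3],[0,0,-3],[0,0,-2],[0,0,0],[0,0,0]]}'
python3 - <<'E'
from h import *
im=get_image("scene"); s=telemetry.observe(); p=np.array(s["eef_pos"]); R=np.array(s["eef_rot"]);print(p,s["finger_gap"],np.degrees(np.arctan2(R[1,1],R[0,1])),np.round(s["ft_force"],1))
u,v=pix(im,p-[0,0,.02]); print(u,v); x0,y0=int(u)-32,int(v)-24
cv2.imwrite("pics/s6.png",cv2.resize(im["frame"][y0:y0+48,x0:x0+64],(800,600),interpolation=cv2.INTER_CUBIC))
E
```

```text
clock: 13.58
eef_pos: [0.5529, -0.1931, 0.1369]
eef_rot: [[0.409, 0.912, -0.009], [0.912, -0.409, 0.005], [0.001, -0.011, -1.0]]
ft_force: [-0.5, 0.4, -2.5]
finger_gap: 0.0326
gripper_force: 60.0
[ 0.55447443 -0.19367814  0.13937669] 0.03298543022878753 -24.135009815111665 [-0.1 -0.1 -1.6]
229.77252977055556 151.78325324962555
```

View pics/s6.png

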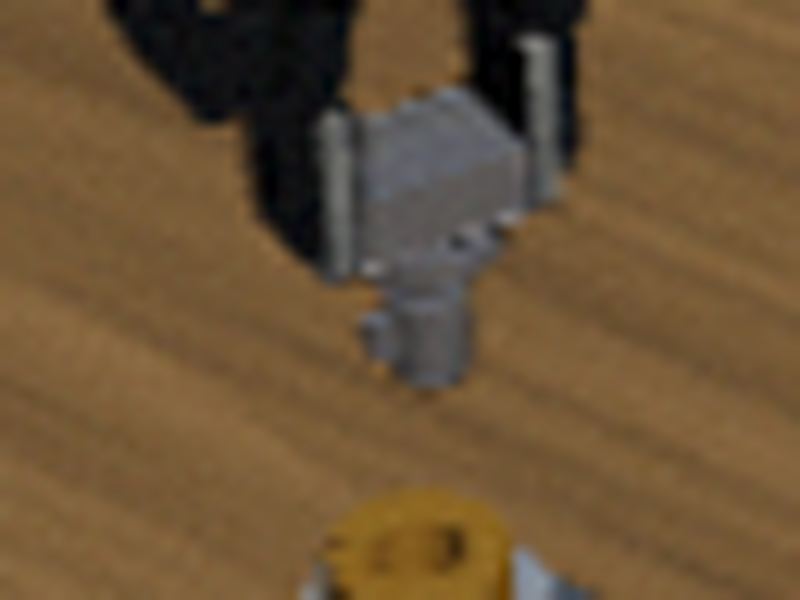

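The key protrudes to the left at (375,335), so it points toward the keyway at -24°. The die is upright in the grip. I'll settle it above the mouth.

```bash
python3 -m creep '{"jaw":[0,0,0],"travel":[[0.2,-0.1,-2],[0,0,-1],[0,0,0]],"turn":[[0,0,0],[0,0,0],[0,0,0]]}'
```

```text
clock: 14.0
eef_pos: [0.5578, -0.1951, 0.1112]
eef_rot: [[0.408, 0.913, -0.002], [0.913, -0.408, 0.001], [0.0, -0.002, -1.0]]
ft_force: [0.9, 0.6, -2.0]
finger_gap: 0.0327
gripper_force: 60.2
```

```bash
python3 -m creep '{"jaw":[0,0,0,0],"travel":[[-0.02,0,-1],[0,0,-0.5],[0,0,-0.4],[0,0,0]],"turn":[[0,0,0],[0,0,0],[0,0,0],[0,0,0]]}'
```

```text
clock: 14.5
eef_pos: [0.558, -0.1952, 0.0928]
eef_rot: [[0.409, 0.913, -0.001], [0.913, -0.409, 0.001], [0.001, -0.001, -1.0]]
ft_force: [0.2, 1.7, -2.4]
finger_gap: 0.0329
gripper_force: 60.1
```

Shank tip has entered with no contact. Next I'll feel the key in with small steps.

```bash
python3 -m creep '{"jaw":[0,0,0,0,0],"travel":[[0,0,-0.2],[0,0,-0.2],[0,0,-0.1],[0,0,-0.1],[0,0,0]],"turn":[[0,0,0],[0,0,0],[0,0,0],[0,0,0],[0,0,0]]}'; python3 -c "
from h import *
s=telemetry.observe();print(np.round(s['torque'],2),np.round(s['ft_force'],1))"
```

```text
clock: 15.12
eef_pos: [0.5583, -0.1952, 0.0873]
eef_rot: [[0.409, 0.913, 0.0], [0.913, -0.409, 0.001], [0.001, -0.0, -1.0]]
ft_force: [0.6, 5.3, -0.8]
finger_gap: 0.0323
gripper_force: 60.4
[ 1.02 -0.05  0.08] [ 0.6  5.3 -0.8]
```

```bash
python3 -m creep '{"jaw":[0,0,0,0],"travel":[[0,0.04,0],[0,0,-0.1],[0,0,-0.1],[0,0,0]],"turn":[[0,0,0],[0,0,0],[0,0,0],[0,0,0]]}'; python3 -c "
from h import *
s=telemetry.observe();print(np.round(s['torque'],2),np.round(s['ft_force'],1))"
```

```text
clock: 15.62
eef_pos: [0.5583, -0.1951, 0.0852]
eef_rot: [[0.409, 0.913, 0.0], [0.913, -0.409, 0.0], [0.0, -0.0, -1.0]]
ft_force: [0.8, 6.3, -0.3]
finger_gap: 0.0328
gripper_force: 60.4
[ 0.98 -0.11  0.  ] [ 0.8  6.3 -0.3]
```

```bash
python3 -m creep '{"jaw":[0,0,0,0,0],"travel":[[0,0.06,-0.1],[0,0,-0.2],[0,0,-0.2],[0,0,-0.2],[0,0,0]],"turn":[[0,0,0],[0,0,0],[0,0,0],[0,0,0],[0,0,0]]}'; python3 -c "
from h import *
s=telemetry.observe();print(np.round(s['torque'],2),np.round(s['ft_force'],1))"
```

```text
clock: 16.25
eef_pos: [0.5581, -0.1949, 0.0779]
eef_rot: [[0.409, 0.913, -0.0], [0.913, -0.409, -0.0], [-0.0, -0.0, -1.0]]
ft_force: [1.4, 2.1, -2.8]
finger_gap: 0.0328
gripper_force: 60.1
[ 0.42 -0.18 -0.05] [ 1.4  2.1 -2.8]
```

Going in freely. Continuing to the seat.

```bash
python3 -m creep '{"jaw":[0,0,0,0,0,0,0],"travel":[[0,0.02,-0.3],[0,0,-0.3],[0,0,-0.2],[0,0,-0.1],[0,0,-0.1],[0,0,-0.05],[0,0,0]],"turn":[[0,0,0],[0,0,0],[0,0,0],[0,0,0],[0,0,0],[0,0,0],[0,0,0]]}'; python3 -c "
from h import *
s=telemetry.observe();print(np.round(s['torque'],2),np.round(s['ft_force'],1))"
```

```text
clock: 17.12
eef_pos: [0.5582, -0.1947, 0.0678]
eef_rot: [[0.409, 0.913, 0.0], [0.913, -0.409, -0.0], [-0.0, 0.0, -1.0]]
ft_force: [0.4, 0.9, -2.2]
finger_gap: 0.0328
gripper_force: 60.2
[-0.01  0.04  0.  ] [ 0.4  0.9 -2.2]
```

```bash
python3 -m creep '{"jaw":[0,0,0,0,0],"travel":[[0,0,-0.05],[0,0,-0.05],[0,0,-0.05],[0,0,0],[0,0,0]],"turn":[[0,0,0],[0,0,0],[0,0,0],[0,0,0],[0,0,0]]}'
```

```text
clock: 17.75
eef_pos: [0.5583, -0.1947, 0.0669]
eef_rot: [[0.409, 0.913, 0.0], [0.913, -0.409, -0.0], [-0.0, 0.0, -1.0]]
ft_force: [-3.1, 0.8, 5.6]
finger_gap: 0.0328
gripper_force: 61.0
```

```bash
python3 -m creep '{"jaw":[0,0,0],"travel":[[0,0,-0.04],[0,0,0],[0,0,0]],"turn":[[0,0,0],[0,0,0],[0,0,0]]}'
```

```text
clock: 18.12
eef_pos: [0.5584, -0.1947, 0.0669]
eef_rot: [[0.409, 0.913, 0.0], [0.913, -0.409, -0.0], [-0.0, 0.0, -1.0]]
ft_force: [-4.3, 2.1, 8.2]
finger_gap: 0.0329
gripper_force: 61.6
```

Seated at the expected height. Release, rise, look.

```bash
python3 -m creep '{"jaw":[100,100,100,100,100,100,100,100,100,100],"travel":[[0,0,0],[0,0,0],[0,0,0],[0,0,4],[0,0,4],[0,0,1],[0,0,0],[0,0,0],[0,0,0],[0,0,0]],"turn":[[0,0,0],[0,0,0],[0,0,0],[0,0,0],[0,0,0],[0,0,-9],[0,0,-9],[0,0,-9],[0,0,-8.5],[0,0,-8]]}'
python3 - <<'E'
from h import *
im=get_image("wrist"); P=cloud(im); z=P[...,2]; d=np.hypot(P[...,0]-.5574,P[...,1]+.195)
Q=P[(d<.025)&(z>.08)&(z<.1)]; print(cv2.minAreaRect((Q[:,:2]*1000).astype(np.float32)),np.percentile(Q[:,2],[10,50,90]),len(Q))
Q=P[(d<.03)&(z>.045)&(z<.056)]; print("sleeve",cv2.minAreaRect((Q[:,:2]*1000).astype(np.float32)),len(Q))
s=telemetry.observe(); R=np.array(s["eef_rot"]); print(np.degrees(np.arctan2(R[1,1],R[0,1])),s["eef_pos"],np.round(s["joint_positions"],2))
E
```

```text
clock: 19.38
eef_pos: [0.5582, -0.1946, 0.1557]
eef_rot: [[0.926, 0.376, -0.0], [0.376, -0.926, 0.0], [-0.0, -0.0, -1.0]]
ft_force: [-0.1, -0.1, -1.2]
finger_gap: 0.0855
gripper_force: 0.0
((557.8715209960938, -195.30160522460938), (24.29045295715332, 34.18199920654297), 66.16355895996094) [0.08494538 0.08635545 0.08819608] 1764
sleeve ((557.4971923828125, -194.46070861816406), (46.05137634277344, 45.56660842895508), 22.873876571655273) 952
-68.19580759973894 [ 0.55820467 -0.19452226  0.15569411] [-0.54  0.29  1.63  0.    1.22  0.65]
```

Die home (head top at 86 mm) and the sleeve is still parked. Now grip the sleeve.

```bash
python3 -m creep '{"jaw":[100,100,100,100,100,0,0,0,0,0,0],"travel":[[-0.05,-0.05,-4],[0,0,-4],[0,0,-3],[0,0,-1.2],[0,0,0],[0,0,0],[0,0,0],[0,0,0],[0,0,0],[0,0,0],[0,0,0]],"turn":[[0,0,0.6],[0,0,0],[0,0,0],[0,0,0],[0,0,0],[0,0,0],[0,0,0],[0,0,0],[0,0,0],[0,0,0],[0,0,0]]}'
```

```text
clock: 20.8
eef_pos: [0.5583, -0.1949, 0.0356]
eef_rot: [[0.92, 0.391, 0.001], [0.391, -0.92, -0.0], [0.001, 0.001, -1.0]]
ft_force: [-2.1, 3.2, 8.4]
finger_gap: 0.044
gripper_force: 65.6
```

```bash
python3 -m creep '{"jaw":[0,0,0,0,0,0,0],"travel":[[0,0,-0.12],[0,0,0],[0,0,0],[0,0,0],[0,0,0],[0,0,0],[0,0,0]],"turn":[[0,0,0],[0,0,0],[0,0,-6],[0,0,-7],[0,0,-7],[0,0,-6],[0,0,0]]}'; python3 -c "
from h import *
s=telemetry.observe();print(np.round(s['torque'],2))"
```

```text
clock: 21.68
eef_pos: [0.5582, -0.1949, 0.0347]
eef_rot: [[0.999, -0.053, 0.001], [-0.053, -0.999, -0.0], [0.001, 0.0, -1.0]]
ft_force: [-5.3, 2.7, 9.8]
finger_gap: 0.0443
gripper_force: 65.8
[ 0.42  0.77 -0.03]
```

```bash
python3 -m creep '{"jaw":[0,0,0,0,0,0],"travel":[[0,0,0.3],[0,0,0.3],[0,0,0.3],[0,0,0.2],[0,0,0.1],[0,0,0]],"turn":[[0,0,0],[0,0,0],[0,0,0],[0,0,0],[0,0,0],[0,0,0]]}'
```

```text
clock: 22.42
eef_pos: [0.558, -0.1949, 0.0458]
eef_rot: [[0.999, -0.052, 0.001], [-0.052, -0.999, -0.0], [0.001, 0.0, -1.0]]
ft_force: [-1.7, 3.3, 5.7]
finger_gap: 0.0442
gripper_force: 65.2
```

```bash
python3 -m creep '{"jaw":[100,100,100,100,100,100,100,100,100],"travel":[[0,0,0],[0,0,0],[0,0,0],[0,0,0],[0,0,3],[0,0,4],[0,0,4],[0,0,0],[0,0,0]],"turn":[[0,0,0],[0,0,0],[0,0,0],[0,0,0],[0,0,0],[0,0,0],[0,0,0],[0,0,0],[0,0,0]]}'
python3 - <<'E'
from h import *
im=get_image("wrist"); P=cloud(im); z=P[...,2]; d=np.hypot(P[...,0]-.5574,P[...,1]+.195)
Q=P[(d<.025)&(z>.08)&(z<.1)]; print(cv2.minAreaRect((Q[:,:2]*1000).astype(np.float32)),np.percentile(Q[:,2],[10,50,90]),len(Q))
Q=P[(d<.027)&(d>.0185)&(z>.04)&(z<.07)]; print("sleeve z",np.percentile(Q[:,2],[10,50,75,90]),len(Q))
cv2.imwrite("pics/end.png",im["frame"])
E
```

```text
clock: 23.55
eef_pos: [0.5574, -0.1949, 0.1542]
eef_rot: [[0.999, -0.053, -0.0], [-0.053, -0.999, 0.0], [-0.001, -0.0, -1.0]]
ft_force: [-0.1, 0.2, -1.1]
finger_gap: 0.0853
gripper_force: 0.0
((557.8680419921875, -195.4967041015625), (24.113611221313477, 34.40768814086914), 66.18692779541016) [0.08506563 0.08634094 0.08813   ] 1766
sleeve z [0.04895389 0.06167158 0.06230228 0.06272646] 1466
```

View pics/end.png

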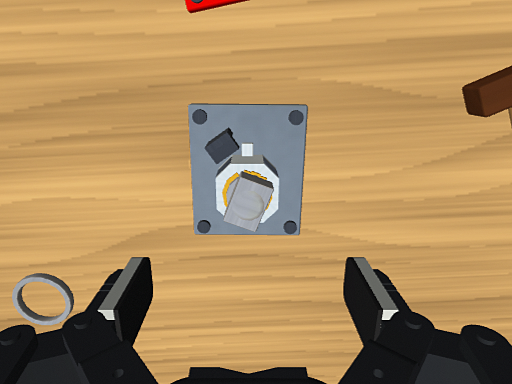

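The die stands upright in the socket at (250,200), and the sleeve top is back at 62 mm, fully up. The ear at (247,150) is clear of the hook, and the fingers are open and away.

```bash
python3 -c "
from cell import arm
print(arm.job_done())"
```

```text
the job is handed in; nothing more can be done
None
```

The block-head die is home in the grey coupling with the sleeve sprung fully up and the gripper clear; I handed the job in at about 23.6 s, and no verdict came back.

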